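Release the counter hatch through the guard windows

ROBOT

A 7-joint arm with a two-finger parallel gripper is mounted at the origin on the work surface. World frame = base frame: x ahead of the robot, y to its left, z up, the work surface at z = 0. Lengths are in m, angles in rad, forces in N, time in s.
With the tool pointing down it reaches from about 0.35 to 0.9 m from the base axis. Payload 8.1 kg.
Tool frame: the origin (TCP) lies on the centre line of the jaws, within the pads' length; the fingertips stand 19 mm ahead of it and the grasp point (between the pads) is the TCP; z points along the fingers, y is the direction in which the jaws open and shut (so a half turn about z gives the same grasp; the last joint's range is limited). The gripper opens to 92 mm and grips with 3 to 60 N. Pads are 19 mm wide; open, the fingers measure 130 mm over their backs; the gripper's body (75 mm by 190 mm) begins 47 mm behind the grasp point.
Start: joints at [-1.302, 0.434, 0.025, 1.573, -0.012, 1.134, -0.075], TCP at [0.227, 0.582, 0.246] pointing down, gripper open.
Joint ranges: [-2.62, 2.62], [-0.44, 2.09], [-1.27, 1.32], [0.08, 2.57], [-1.32, 4.46], [0.12, 2], [-2.74, 2.74]. Speed limits (rad/s): [2.22, 2.22, 3.01, 3.01, 3.14, 3.14, 3.14].

INTERFACE

Orientations are given as a rotation vector (axis times angle).
In Python, from cell import monitor, imaging, workorder, outline_of gives the robot as it stands.
- The arm moves only by the tool move_arm, never from a script. Its argument "series" is a list of rows, each a list of 6 numbers: the shift along the world's x, y, z in cm, then the turn, a rotation vector about the world's x, y, z in degrees. A call has 1 to 8 rows; each row shifts and turns the commanded pose from where the row before left it; what a row does not reach is not made up. A row lasts 1/10 s, in which the tool goes at most 50 mm and 8.59 degrees, less where a joint would pass 70% of its speed; a pose out of reach is approached as far as the arm can. A call with a gripper value outside its range is refused whole. "grip" is the opening, from 0 (shut) to 1 (fully open), set as the call begins (left out, the last holds). The fingers move at their own pace and stop on an object; "force" is the grip in N (left out, the last holds). Time passes only in rows, so rows that do not move let the fingers close. It gives the time, the measured TCP pose, the force and the opening at its end, in the units of the state.
- monitor.observe(): the state, without advancing time (a new reading comes with each control period).
- imaging.get_image(name): name is "scene" or "top" or "wrist"; returns a dict with "color" (384x512x3 uint8, red, green, blue), "fx", "fy", "cx", "cy" (pixels), "rvec" (rotation vector, rad) and "tvec" (3), from world to camera coordinates, as OpenCV has them; the wrist camera has in their place "mount" (4x4, takes a point from camera to tool coordinates, whose origin is the TCP and whose axes are the flange's). Camera axes: x right, y down, z forward; pixel columns grow to the right and rows downward; lengths in m; the calibration is good to about 2 mm. A picture is of the moment at which its call begins: read the wrist's pose just before it. There is no depth.
- workorder.sign_off(): hands the job in, once; it reports no verdict.
Trained networks look in the newest picture that a camera, given by its name, has taken for a name from the list of things; names that differ only in an ending like _2 or _b are one class to them, and where a whole thing is asked for, a point or a joint stands for the part that bears it (a point fixed in the world has none). Each returns a list of dicts, best first, with "p" (0 to 1); they miss things now and then, are a little off and sometimes report something else, mostly with a low value. They report only what shows in the picture. A call takes as long as a camera call. They do not tell look-alikes from the thing itself.
- outline_of(camera, thing): "mask" (384x512 bool, what is visible of it) and "rect" ([left, top, width, height] in pixels, round what is visible of it).
The state is a dict: "clock": time; "joints": joint angles; "dq": joint speeds; "joint_efforts": joint torques, N m; "position": TCP position; "ee_rot": TCP orientation; "force": force on the tool from outside, world axes, zero at the start; "ft_torque": the same for the moment, N m; "width": opening from 0.0 (shut) to 1.0 (fully open).
Only numpy, scipy, OpenCV 4.12 (cv2) and the standard library are available. Lean on these libraries where they do the work, as an engineer would, in place of code of your own. Each camera call takes 0.05 s, during which the arm holds its last target. There are 200 camera calls.

TASK

Release the counter hatch: reach down through the guard box's windows with the fingertips and press the long lever fully down to its stop, and after that press the short lever fully down too. Do not touch the guard box itself, pick nothing up, and leave the carton, pump bottle, radio and mug where they stand.

Things in the scene. Friction and masses are not known exactly. Their poses are not given: they have to be found in the camera images.
- guard: Guard box of bright sheet metal fixed on the counter, 160 (x) by 250 (y) by 130 mm high, closed all round, with two windows in its level top plate (4 mm thick, a 30 mm bar between the windows). Origin: centre of its underside; z up, x away from the robot at yaw 0. One lever lies under each window; which one is the long one varies. The box must not be touched.
- window_a (a point): Centre of the window at the guard's +y side, at the plate's upper face, 130 mm above the counter. Clear opening 100 mm along the guard's x, 84 mm along its y. Guard-frame place: x = -5 mm, y = +57 mm.
- window_b (a point): Centre of the window at the guard's -y side, same size and height. Guard-frame place: x = -5 mm, y = -57 mm.
- long_lever_pad (a point): Middle of the upper face of the long lever's black pad (26 mm along the lever, 34 wide, 9 thick, on a steel arm), 72 mm from the pivot. Pivot: along the guard's y at guard x = +55 mm, 105 mm high, mid-width of the window; the lever points to the guard's -x. The point moves with the lever: about 121 mm above the counter fully raised, 95 mm fully down.
- short_lever_pad (a point): Middle of the upper face of the short lever's pad: same pad, pivot place and direction in the other window, but 42 mm from the pivot. Fully raised about 116 mm above the counter, fully down about 101 mm. The point moves with the lever.
- long_lever (a joint): Angle of the long lever, rad: 0 fully raised (0.16 rad above level), growing as the pad is pressed down, 0.36 at its solid stop (0.20 rad below level). It starts raised or slightly down. No spring: it moves stiffly, at about 6 N on the pad's middle, and stays where it is left.
- short_lever (a joint): Angle of the short lever, rad: same meaning, range, about 6 N on the pad's middle, and likewise stays where it is left.
- carton_mid (a point): Centre of a loose closed cardboard carton, 120 by 230 by 75 mm high, beyond the guard. Leave it.
- bottle_mid (a point): Loose white pump bottle, 64 mm across, 175 mm high, beyond the guard; the point is 80 mm above its foot. Leave it.
- radio_mid (a point): Loose black handheld radio standing upright beside the guard, 36 by 58 mm, 115 mm high, its aerial up to 175 mm; the point is 57 mm above its foot. Leave it.
- mug_mid (a point): Loose white mug beside the guard, 82 mm across without its handle, 95 mm high; the point is at its middle. Leave it.
There are look-alikes about, which are no part of the job. What is shaped like the part that bears short_lever_pad but blue is not meant.

How it is judged:
On the way, in this order (a step that is already met when the one before it is completed fails the run):
1. the long lever is pressed down to its stop while the short one is still up (value of joint long_lever above 0.32 rad and value of joint short_lever below 0.16 rad), for 0.1 s.
2. then the short lever is pressed down to its stop (value of joint each of long_lever, short_lever above 0.32 rad), for 0.1 s.
At the end, for the whole second after the job is handed in: Both levers are down at their stops (above 0.32 of 0.36 rad), the long one pressed first, and carton, bottle, radio and mug are within 20 mm of where they stood (all of step 2 and distance of each of carton_mid, bottle_mid, radio_mid, mug_mid from where it was at the start of the episode below 0.02 m); the robot touches nothing.
It fails at once if the guard box is touched (more than 0.5 N) (contact force between guard and the fingers above 0.5 N or contact force between guard and the arm above 0.5 N).
It fails at once if the carton, bottle, radio or mug is lifted, carried or shoved by more than 20 mm (distance of any of carton_mid, bottle_mid, radio_mid, mug_mid from where it was at the start of the episode above 0.02 m).
It also fails if it takes over 43 s, if anything falls off the work surface, if the arm or the gripper's body presses on something with over 40 N, if the wrist force passes 120 N, or if a joint passes its speed limit or range.

## Working session

There is one attempt and no reset: what is moved stays moved. The work goes in short steps, Python scripts to look and compute and a tool call to move; the robot and the scene stay as the last step left them, time stands still between calls to the robot, and variables do not carry over. Pictures are saved under pics/ and viewed, about 8 in all and at most 12, crops included, and the job is handed in when it is done.

Besides the shell and the picture viewer there is one more tool, called after "Call:" by a JSON object that holds its "op" and its "data". move_arm: Moves the arm, as the interface text tells. Its arguments: {"type":"object","properties":{"series":{"type":"array"},"grip":{"type":"number"},"force":{"type":"number"}},"required":["series"]}

```bash
mkdir -p pics
cat > h.py <<'E'
from cell import monitor, imaging, workorder, outline_of
import numpy as np, cv2
def cam(n):
    g=imaging.get_image(n)
    return g
def ray(g,u,v):
    R=cv2.Rodrigues(np.array(g['rvec'],float))[0];t=np.array(g['tvec'],float)
    c=-R.T@t; d=R.T@np.array([(u-g['cx'])/g['fx'],(v-g['cy'])/g['fy'],1]); return c,d
def at_z(g,u,v,z):
    c,d=ray(g,u,v); return c+d*(z-c[2])/d[2]
def proj(g,P):
    return cv2.projectPoints(np.array(P,float).reshape(-1,3),np.array(g['rvec'],float),np.array(g['tvec'],float),np.array([[g['fx'],0,g['cx']],[0,g['fy'],g['cy']],[0,0,1.]]),None)[0].reshape(-1,2)
E
python3 - <<'E'
from h import *
s=monitor.observe();print(s['clock'],s['position'],s['ee_rot'],s['force'])
ims=[]
for n in ('top','scene'):
    g=cam(n);c=g['color'][:,:,::-1].copy();cv2.imwrite(f'pics/{n}0.png',c)
    np.save(f'{n}.npy',g,allow_pickle=True)
    for t in ('guard','long_lever_pad','short_lever_pad','carton_mid','bottle_mid','radio_mid','mug_mid'):
        for o in outline_of(n,t)[:4]: print(n,t,round(o['p'],2),o['rect'])
print(monitor.observe()['clock'])
E
```

```text
0.0 [0.22693068 0.58183148 0.24493208] [-5.80741871e-01 -3.08732305e+00  2.48201285e-03] [-0.13190332 -0.15256133  0.54113598]
top guard 0.93 [254.8, 169.3, 110.5, 75.1]
top long_lever_pad 0.52 [327.2, 185.7, 13.3, 21.8]
top long_lever_pad 0.49 [276.8, 189.9, 18.5, 31.2]
top short_lever_pad 0.89 [322.6, 268.9, 17.6, 26.9]
top short_lever_pad 0.87 [371.6, 260.8, 21.4, 28.2]
top short_lever_pad 0.61 [324.1, 186.3, 16.3, 17.9]
top short_lever_pad 0.2 [253.9, 168.3, 112.4, 79.5]
top carton_mid 0.58 [232.4, 116.4, 90.5, 52.4]
top bottle_mid 0.71 [347.3, 130.3, 36.4, 33.8]
top radio_mid 0.76 [194.3, 208.3, 34.0, 21.8]
top radio_mid 0.31 [325.2, 186.2, 16.1, 20.2]
top mug_mid 0.67 [378.3, 192.7, 56.0, 35.8]
top mug_mid 0.47 [325.1, 185.2, 20.1, 21.8]
top mug_mid 0.31 [196.3, 209.5, 30.2, 24.6]
scene guard 0.79 [178.9, 161.9, 98.8, 110.4]
scene long_lever_pad 0.53 [230.1, 185.7, 26.0, 15.7]
scene short_lever_pad 0.8 [136.8, 218.8, 23.5, 12.2]
scene short_lever_pad 0.71 [221.3, 219.2, 11.4, 13.2]
scene short_lever_pad 0.71 [164.4, 184.4, 20.6, 20.0]
scene carton_mid 0.61 [256.2, 188.9, 81.3, 90.3]
scene bottle_mid 0.8 [232.5, 264.5, 28.7, 41.8]
scene radio_mid 0.92 [257.4, 126.4, 18.8, 52.5]
scene mug_mid 0.74 [160.3, 262.9, 37.8, 50.8]
0.8
```

View pics/top0.png

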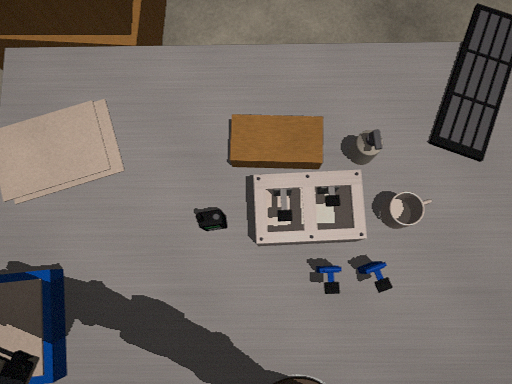

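View pics/scene0.png

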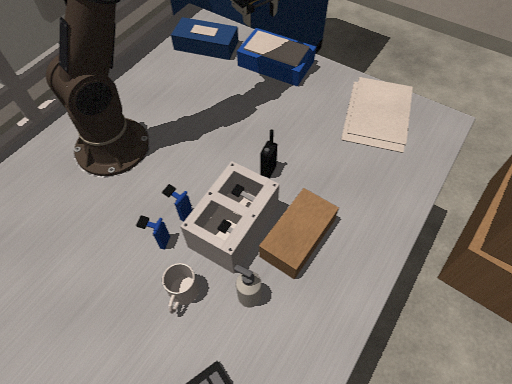

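The top view shows the guard at about (310,207). Pads that could be taken for the real ones:
- (285,215), left window: far from its pivot, so the long lever.
- (333,200), right window: near its pivot, so the short lever.
- (331,287) and (383,284): on blue levers outside the box, so look-alikes.

Next I'll fit the guard's pose and check it in a crop.

```bash
cat > fit.py <<'E'
from h import *
from scipy.optimize import minimize
g=np.load('top.npy',allow_pickle=True).item()
c=g['color']; hsv=cv2.cvtColor(c,cv2.COLOR_RGB2HSV)
# top-plate model: rect minus windows, correlate with bright low-sat pixels
m=((hsv[...,2]>150)&(hsv[...,1]<60)).astype(np.uint8); m=cv2.GaussianBlur(cv2.cvtColor(c,cv2.COLOR_RGB2GRAY),(0,0),0.7).astype(float)
S=4
def G(p,q):
    x,y,a=p;q=np.array(q,float);ca,sa=np.cos(a),np.sin(a)
    return np.c_[x+ca*q[:,0]-sa*q[:,1],y+sa*q[:,0]+ca*q[:,1],q[:,2]]
def rect(x0,x1,y0,y1,z): return [[x0,y0,z],[x1,y0,z],[x1,y1,z],[x0,y1,z]]
R=[rect(-.08,.08,-.125,.125,.13),rect(-.055,.045,.015,.099,.13),rect(-.055,.045,-.099,-.015,.13)]
def cost(p):
    # plate samples bright, samples just outside dark
    s=0
    xs=np.linspace(-.078,.078,40);ys=np.linspace(-.123,.123,60)
    X,Y=np.meshgrid(np.linspace(-.095,.095,64),np.linspace(-.14,.14,94));X=X.ravel();Y=Y.ravel()
    out=(abs(X)>.08)|(abs(Y)>.125); win=(abs(X+.005)<.05)&((abs(Y-.057)<.042)|(abs(Y+.057)<.042))
    uv=proj(g,G(p,np.c_[X,Y,0*X+.13])).astype(np.float32)
    v=cv2.remap(m.astype(np.float32),uv[:,0].reshape(-1,1),uv[:,1].reshape(-1,1),cv2.INTER_LINEAR).ravel()
    pl=~(out|win)
    return v[~pl].mean()-v[pl].mean()
p0=at_z(g,310,207,.13)
best=min((minimize(cost,[p0[0],p0[1],a],method='Nelder-Mead',options=dict(initial_simplex=[[p0[0],p0[1],a],[p0[0]+.01,p0[1],a],[p0[0],p0[1]+.01,a],[p0[0],p0[1],a+.06]])) for a in (-.1,0,.1)),key=lambda r:r.fun)
p=best.x;print('guard',p,best.fun)
np.save('guard.npy',p)
def lev(y,L,ang): # pad top mid; heights per description
    e=.16-ang; h=.105+ (.0045 if 0 else 0)
    off=.0092 if L>.06 else .0092
    return [.055-L*np.cos(e)-off*np.sin(e)*-1*-1*0, y, .105+L*np.sin(e)+.0045]
for n,y,L in(('long',.057,.072),('short',-.057,.042)):
    print(n,G(p,[lev(y,L,.0),lev(y,L,.36)]).round(4).tolist())
big=cv2.resize(c[155:300,180:440,::-1],None,fx=3,fy=3,interpolation=cv2.INTER_CUBIC)
for r in R: cv2.polylines(big,[((proj(g,G(p,r))-[180,155]+.5)*3).astype(int)],True,(0,0,255),1)
for y,L in((.057,.072),(-.057,.042)):
  u=((proj(g,G(p,[lev(y,L,0)]))[0]-[180,155]+.5)*3).astype(int); cv2.circle(big,tuple(map(int,u)),3,(0,255,0),-1)
cv2.imwrite('pics/crop1.png',big)
for n,u,v,z in(('radio',211,218,.115),('mug',406,209,.095),('bottle',370,142,.17),('blue1',331,287,.1),('blue2',383,284,.1)): print(n,at_z(g,u,v,z).round(3))
E
python3 fit.py
```

```text
guard [ 0.52683602 -0.02749431  0.03971688] -70.3876724243164
long [[0.5085, 0.0288, 0.121], [0.509, 0.0288, 0.0952]]
short [[0.5426, -0.0839, 0.1162], [0.5429, -0.0839, 0.1012]]
radio [0.501 0.2   0.115]
mug [ 0.521 -0.26   0.095]
bottle [ 0.664 -0.164  0.17 ]
blue1 [ 0.341 -0.076  0.1  ]
blue2 [ 0.347 -0.195  0.1  ]
```

View pics/crop1.png

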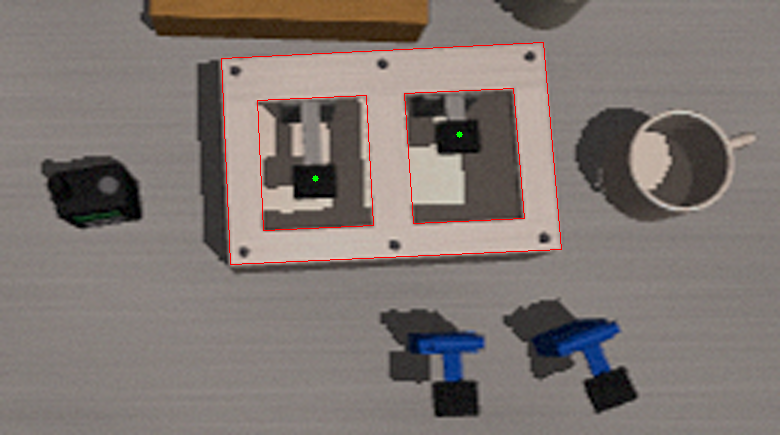

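The fit overlays the plate and both windows well. The left pad at crop (315,181) is far from its pivot, so it's the long lever. The right pad at (459,135) is the short one, and the blue ones lie outside the box. I'll move above the long pad with the jaws shut and lined up with the guard's y.

Call:
{"op": "move_arm", "data": {"series": [[2, -4, 0, 0, 0, 3], [2, -4, 0, 0, 0, 3], [2, -4, 0, 0, 0, 3], [2, -4, 0, 0, 0, 3], [2, -4, 0, 0, 0, 3], [2, -4, 0, 0, 0, 3], [2, -4, 0, 0, 0, 3], [2, -4, 0, 0, 0, 2.5]], "grip": 0, "force": 20}}

```text
clock: 1.6
position: [0.3877, 0.2606, 0.2461]
ee_rot: [-0.064, 3.14, 0.001]
force: [1.5, 0.6, 0.5]
width: 0.354
```

Call:
{"op": "move_arm", "data": {"series": [[2, -4, 0, 0, 0, 0], [2, -4, 0, 0, 0, 0], [2, -4, 0, 0, 0, 0], [2, -4, 0, 0, 0, 0], [2, -4, 0, 0, 0, 0], [2, -3.3, 0, 0, 0, 0], [0, 0, 0, 0, 0, 0], [0, 0, 0, 0, 0, 0]]}}

```text
clock: 2.4
position: [0.5072, 0.0287, 0.2457]
ee_rot: [0.057, -3.141, -0.0]
force: [-0.8, 0.8, -0.4]
width: 0.006
```

Now a wrist-camera check of the fitted guard before descending.

```bash
cat > w.py <<'E'
import sys
import fit
from fit import *
s=monitor.observe();w=imaging.get_image('wrist')
T=np.eye(4);T[:3,:3]=cv2.Rodrigues(np.array(s['ee_rot'],float))[0];T[:3,3]=s['position']
M=np.linalg.inv(T@np.array(w['mount']))
w['rvec']=cv2.Rodrigues(M[:3,:3])[0];w['tvec']=M[:3,3]
im=w['color'][:,:,::-1].copy()
for r in R: cv2.polylines(im,[proj(w,G(p,r)).clip(-2000,2000).astype(int)],True,(0,0,255),1)
for y,L in((.057,.072),(-.057,.042)):
  for a,col in((0,(0,255,0)),(.36,(255,255,0))):
    cv2.circle(im,tuple(map(int,proj(w,G(p,[lev(y,L,a)]))[0].clip(-2000,2000))),3,col,-1)
cv2.circle(im,tuple(map(int,proj(w,[T[:3,3]+T[:3,2]*.019])[0].clip(-2000,2000))),3,(255,0,255),-1)
cv2.imwrite(sys.argv[1],im);print(s['position'],s['force'],s['clock'])
E
python3 w.py pics/w1.png
```

```text
guard [ 0.52683602 -0.02749431  0.03971688] -70.3876724243164
long [[0.5085, 0.0288, 0.121], [0.509, 0.0288, 0.0952]]
short [[0.5426, -0.0839, 0.1162], [0.5429, -0.0839, 0.1012]]
radio [0.501 0.2   0.115]
mug [ 0.521 -0.26   0.095]
bottle [ 0.664 -0.164  0.17 ]
blue1 [ 0.341 -0.076  0.1  ]
blue2 [ 0.347 -0.195  0.1  ]
[0.50721125 0.02866483 0.24567123] [-0.77325407  0.82481331 -0.40051576] 2.4
```

View pics/w1.png

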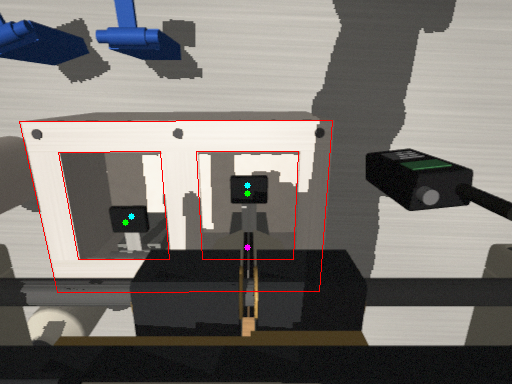

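The wrist view agrees with the fit to within about 3 mm: the window outlines match, and the long pad at (249,190) sits on its predicted point. The fingers should enter mid-window, so I'll descend.

Call:
{"op": "move_arm", "data": {"series": [[0, 0, -2.5, 0, 0, 0], [0, 0, -2.5, 0, 0, 0], [0, 0, -2.5, 0, 0, 0], [0, 0, -1.5, 0, 0, 0], [0, 0, -0.5, 0, 0, 0], [0, 0, -0.4, 0, 0, 0], [0, 0, -0.4, 0, 0, 0], [0, 0, 0, 0, 0, 0]]}}

```text
clock: 3.25
position: [0.5072, 0.0297, 0.143]
ee_rot: [-0.061, 3.14, 0.0]
force: [0.2, -0.0, -0.2]
width: 0.006
```

Call:
{"op": "move_arm", "data": {"series": [[0, 0, -0.4, 0, 0, 0], [0, 0, -0.4, 0, 0, 0], [0, 0, -0.3, 0, 0, 0], [0, 0, -0.3, 0, 0, 0], [0, 0, 0, 0, 0, 0]]}}

```text
clock: 3.75
position: [0.5069, 0.0293, 0.1285]
ee_rot: [0.06, -3.141, -0.0]
force: [0.2, 0.1, 1.3]
width: 0.012
```

Call:
{"op": "move_arm", "data": {"series": [[0, 0, -0.3, 0, 0, 0], [0, 0, -0.3, 0, 0, 0], [0, 0, -0.2, 0, 0, 0], [0, 0, -0.2, 0, 0, 0], [0, 0, 0, 0, 0, 0]]}}

```text
clock: 4.25
position: [0.5072, 0.0293, 0.1188]
ee_rot: [-0.06, 3.141, 0.0]
force: [-0.9, -0.8, 3.7]
width: 0.006
```

Call:
{"op": "move_arm", "data": {"series": [[0, 0, -0.15, 0, 0, 0], [0, 0, -0.15, 0, 0, 0], [0, 0, 0, 0, 0, 0]]}}

```text
clock: 4.55
position: [0.5075, 0.0293, 0.1159]
ee_rot: [-0.06, 3.14, 0.0]
force: [-0.7, -0.2, 4.8]
width: -0.0
```

Call:
{"op": "move_arm", "data": {"series": [[0, 0, -0.15, 0, 0, 0], [0, 0, 0, 0, 0, 0]]}}

```text
clock: 4.75
position: [0.5076, 0.0293, 0.1151]
ee_rot: [-0.06, 3.14, 0.001]
force: [-3.0, -0.2, 14.4]
width: 0.007
```

Call:
{"op": "move_arm", "data": {"series": [[0, 0, -0.2, 0, 0, 0], [0, 0, 0, 0, 0, 0], [0, 0, 0, 0, 0, 0]]}}

```text
clock: 5.05
position: [0.5078, 0.0293, 0.1143]
ee_rot: [-0.06, 3.139, 0.002]
force: [-8.5, -0.6, 32.3]
width: 0.002
```

The force climbed from 5 to 32 N at a tip height of 0.095 m, which is the long lever's stop. Now I'll go up and over to the short one.

Call:
{"op": "move_arm", "data": {"series": [[0, 0, 1, 0, 0, 0], [0, 0, 2.5, 0, 0, 0], [0, 0, 3.5, 0, 0, 0], [0, 0, 3, 0, 0, 0], [1.1, -3.8, 0, 0, 0, 0], [1.1, -3.8, 0, 0, 0, 0], [1.1, -3.7, 0, 0, 0, 0], [0, 0, 0, 0, 0, 0]]}}

```text
clock: 5.85
position: [0.5407, -0.09, 0.2125]
ee_rot: [-0.048, 3.14, -0.005]
force: [-0.2, 0.8, 0.7]
width: 0.001
```

```bash
python3 w.py pics/w2.png | tail -1
```

```text
[ 0.54074461 -0.09002961  0.21247958] [-0.21377583  0.79058328  0.66752529] 5.85
```

View pics/w2.png

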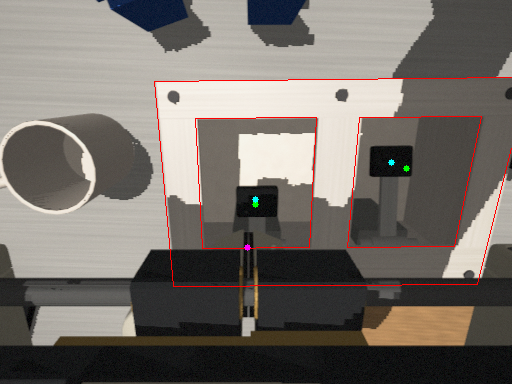

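The long pad at (391,161) sits on the predicted fully-down point, not the raised one. The short pad at (257,201) matches its prediction. I'll settle the arm, then descend.

Call:
{"op": "move_arm", "data": {"series": [[0, 0, 0, 0, 0, 0], [0, 0, 0, 0, 0, 0]]}}

```text
clock: 6.1
position: [0.5399, -0.0822, 0.212]
ee_rot: [0.063, -3.14, -0.001]
force: [0.5, -0.3, -0.1]
width: 0.004
```

Call:
{"op": "move_arm", "data": {"series": [[0, -0.1, -2, 0, 0, 0], [0, -0.1, -2, 0, 0, 0], [0, 0, -2, 0, 0, 0], [0, 0, -1, 0, 0, 0], [0, 0, -0.3, 0, 0, 0], [0, 0, -0.3, 0, 0, 0], [0, 0, -0.3, 0, 0, 0], [0, 0, 0, 0, 0, 0]]}}

```text
clock: 6.9
position: [0.5406, -0.0856, 0.1337]
ee_rot: [-0.06, 3.14, 0.0]
force: [0.3, -0.3, 0.6]
width: 0.006
```

Call:
{"op": "move_arm", "data": {"series": [[0, 0, -0.2, 0, 0, 0], [0, 0, -0.2, 0, 0, 0], [0, 0, -0.2, 0, 0, 0], [0, 0, 0, 0, 0, 0]]}}

```text
clock: 7.3
position: [0.5399, -0.0857, 0.1273]
ee_rot: [0.06, -3.141, -0.0]
force: [-2.2, 1.0, 4.3]
width: 0.007
```

Call:
{"op": "move_arm", "data": {"series": [[0, 0, -0.2, 0, 0, 0], [0, 0, -0.2, 0, 0, 0], [0, 0, 0, 0, 0, 0]]}}

```text
clock: 7.6
position: [0.5399, -0.0857, 0.1234]
ee_rot: [0.06, -3.141, -0.0]
force: [-2.2, 0.4, 5.1]
width: 0.004
```

Call:
{"op": "move_arm", "data": {"series": [[0, 0, -0.15, 0, 0, 0], [0, 0, 0, 0, 0, 0]]}}

```text
clock: 7.8
position: [0.54, -0.0857, 0.1219]
ee_rot: [0.06, -3.141, -0.0]
force: [-2.8, -0.0, 5.3]
width: 0.003
```

Call:
{"op": "move_arm", "data": {"series": [[0, 0, -0.15, 0, 0, 0], [0, 0, 0, 0, 0, 0]]}}

```text
clock: 8.0
position: [0.5401, -0.0857, 0.121]
ee_rot: [-0.06, 3.141, 0.001]
force: [-4.3, 1.6, 11.9]
width: 0.006
```

Call:
{"op": "move_arm", "data": {"series": [[0, 0, -0.2, 0, 0, 0], [0, 0, 0, 0, 0, 0], [0, 0, 0, 0, 0, 0]]}}

```text
clock: 8.3
position: [0.5402, -0.0857, 0.1202]
ee_rot: [-0.06, 3.14, 0.001]
force: [-9.3, 2.5, 26.5]
width: 0.004
```

Call:
{"op": "move_arm", "data": {"series": [[0, 0, 1, 0, 0, 0], [0, 0, 2.5, 0, 0, 0], [0, 0, 3.5, 0, 0, 0], [0, 0, 3, 0, 0, 0], [-2, 0, 2, 0, 0, 0], [-3, 0, 0, 0, 0, 0], [0, 0, 0, 0, 0, 0], [0, 0, 0, 0, 0, 0]]}}

```text
clock: 9.1
position: [0.4901, -0.0857, 0.2385]
ee_rot: [-0.06, 3.14, 0.0]
force: [1.3, 0.0, 0.2]
width: 0.002
```

```bash
python3 w.py pics/w3.png | tail -1
```

```text
[ 0.490073   -0.08571161  0.23854676] [1.33097372 0.00724637 0.16872316] 9.1
```

View pics/w3.png

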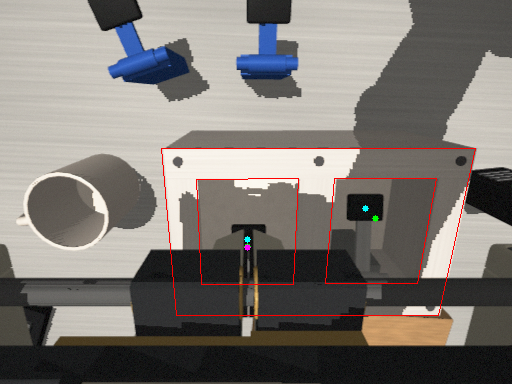

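The long pad at (365,207) is still on its fully-down point. The fingers partly hide the short pad at (248,232). Its stop is supported by the force, which rose from 5 to 26 N at a tip height of 0.101 m. The arm is clear, so I'm handing in.

```bash
python3 -c "
from h import *
print(workorder.sign_off(), monitor.observe()['clock'])"
```

```text
the job is handed in; nothing more can be done
the job is handed in; nothing more can be done
```

I pressed the long lever (the guard's +y window) down to its stop, then the short lever (-y window), and handed the job in at about 9 s. `sign_off` gives no verdict, so the result below rests on my own checks.

- **Long lever:** resistance rose from about 5 N to 32 N at a tip height of 0.095 m, which matches its stop. Both later wrist pictures show its pad at the predicted fully-down point.
- **Short lever:** resistance rose from about 5 N to 26 N at a tip height of 0.101 m, which also matches its stop. The fingers partly hid its pad in the last picture, so this one rests on force and height only.
- **Surroundings:** no contact force showed outside the two presses, and the arm ended clear of the box. I did not re-measure the carton, bottle, radio and mug afterwards, but the path stayed clear of them. I left the blue look-alike levers alone.

No check failed. The fitted guard position and the pictures differed by about 3 mm at most.

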